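# Find the rocking corner of a jig plate and press its shim lever flat

## Robot

A 6-joint arm with a two-finger parallel gripper is mounted at the origin on the work surface; the furniture and walls round the work are solid. World frame = base frame: x ahead of the robot, y to its left, z up, the work surface at z = 0. Lengths are in m, angles in degrees, forces in N, time in s.
With the tool pointing down it reaches from about 0.375 to 0.9 m from the base axis. Payload 3.1 kg.
Tool frame: the origin (TCP) lies on the centre line of the jaws, within the pads' length; the fingertips stand finger_overhang ahead of it and the grasp point (between the pads) lies 5 mm behind it (finger_overhang is the distance from the TCP to the fingertips, in m); z points along the fingers, y is the line along which they close (so a half turn about z gives the same grasp; the last joint's range is limited). The gripper opens to 87 mm and grips with 3 to 60 N. Pads are 19 mm wide; open, the fingers measure 117 mm over their backs; the gripper's body (75 mm by 190 mm) begins 51 mm behind the grasp point.
Start: joints at [63.799, 30.224, 82.088, -0, 67.689, -10.227], TCP at [0.172, 0.601, 0.215] pointing down, gripper open.
Joint ranges: [-176.69, 176.69], [-43.24, 126.21], [12.49, 139.97], [-82, 262], [0, 151.66], [-163.58, 163.58]. Speed limits (degrees/s): [159.86, 159.86, 180, 180, 180, 180].

## Interface

Orientations are given as a 3x3 rotation matrix whose columns are the frame's x, y, z axes.
In Python, from rig import read_state, capture, calibration, hand_in, finger_overhang gives the robot as it stands.
- The arm moves only by the tool send_rows, never from a script. Its argument "plan" is a list of rows, each a list of 5 numbers: the closure in counts, from 0 (fully open) to 255 (shut), then the shift along the tool's x, y, z in m, then the turn about the tool's z in rad. A call has 1 to 20 rows; each row shifts and turns the commanded pose from where the row before left it, along the tool's axes as they then stand; what a row does not reach is not made up. A row lasts 1/12 s, in which the tool goes at most 41.7 mm and 7.16 degrees, less where a joint would pass 70% of its speed; a pose out of reach is approached as far as the arm can. A call is refused whole if a number of a shift passes 0.0417 or a number of a turn 0.125, either way. A call with a gripper value outside its range is refused whole. The fingers move at their own pace and stop on an object; the grip force is fixed at half the most. Time passes only in rows, so rows that do not move let the fingers close. It gives the time, the measured TCP pose, the force, the opening and the grip force at its end, in the units of the state.
- read_state(): the state, without advancing time (a new reading comes with each control period).
- capture(name): name is "side" or "top" or "wrist"; returns (picture, depth): 400x640x3 uint8, blue, green, red; 400x640 float32, m along the optical axis (not along the pixel's ray), 0 where there is no reading.
- calibration(name): a dict with "fx", "fy", "cx", "cy" (pixels), "xyz" and "rotation" of the camera in the world. Camera axes: x right, y down, z forward; pixel columns grow to the right and rows downward; lengths in m; the calibration is good to about 2 mm. A picture is of the moment at which its call begins: read the wrist's pose just before it. calibration takes no time and is no camera call; for the wrist camera it gives the pose at the moment of the call.
- hand_in(): hands the job in; it is judged then, once.
The state is a dict: "time_s": time; "joint_positions": joint angles; "qvel": joint speeds; "tau": joint torques, N m; "position": TCP position; "tcp_rot": TCP orientation; "force": force on the tool from outside, world axes, zero at the start; "moment": the same for the moment, N m; "opening": opening from 0.0 (shut) to 1.0 (fully open); "grasp_force": force on a finger pad.
Only numpy, scipy, OpenCV 4.12 (cv2) and the standard library are available. Lean on these libraries where they do the work, as an engineer would, in place of code of your own. Each camera call takes 0.05 s, during which the arm holds its last target. There are 200 camera calls.

## Task

The welding jig plate rocks on its frame because it has nothing firm under one corner. Press down on the corners with a fingertip, one after another, until you find the one that gives; press the shim lever beside that corner down flat, and then press firmly on that same corner once more to prove that the plate no longer gives. Leave the other three levers standing and the loose parts where they are; do not pick up or shift the plate.

Things in the scene. Friction and masses are not known exactly. Their poses are not given: they have to be found in the camera images.
- jig_base: fixed H-shaped frame of 6 mm flat bar, 156 x 288 mm, that carries all. Origin: its centre, on the table; x points away from the robot (far), y to the left along the long bars, z up. Its centre boss (32 mm diameter) reaches z = 46 mm; a 12 mm dowel goes on up through the plate to z = 68 mm
- jig_plate: loose steel plate 150 x 150 x 8 mm, 1.1 kg, on the boss and on hidden rest buttons under its corners; a stop 14 mm high on top near the centre. Origin: centre of its underside, 46 mm up; axes as jig_base. One button (any of the four) is worn: level at rest, that corner gives 3.5 mm under a push of 2 to 4.5 N and comes back when let go; a firm corner gives under 1 mm
- corner_near_left (a point): point on top of the plate above the near left rest button, the place to press that corner; 56 mm from the plate's centre towards near, 60 mm towards left, 54 mm above the table at rest. Moves with the plate
- lever_near_left (a joint): shim lever of the near left corner, rad: -0.05 to 0.05 standing, tilted up at about 45 degrees; 0.78 pressed flat onto its stop. Flat, its eccentric packs the rest button up by 3.6 mm. Stiff: 3 to 8 N downward on the paddle turns it; it stays where it is left
- paddle_near_left (a point): centre of the upper face of that lever's paddle (24 mm wide, 38 long, 6 thick), 52 mm from its hinge pin. The lever points leftward from the plate's left edge. Pin: parallel to jig_base x, at its x = -56, y = +67.5, z = 16 mm. Height standing 55 mm, flat 19 mm. A tip going straight down 38 mm outward of the pin slides along it and lays it flat
- corner_near_right (a point): point on top of the plate above the near right rest button, the place to press that corner; 56 mm from the plate's centre towards near, 60 mm towards right, 54 mm above the table at rest. Moves with the plate
- lever_near_right (a joint): shim lever of the near right corner, rad: -0.05 to 0.05 standing, tilted up at about 45 degrees; 0.78 pressed flat onto its stop. Flat, its eccentric packs the rest button up by 3.6 mm. Stiff: 3 to 8 N downward on the paddle turns it; it stays where it is left
- paddle_near_right (a point): centre of the upper face of that lever's paddle (24 mm wide, 38 long, 6 thick), 52 mm from its hinge pin. The lever points rightward from the plate's right edge. Pin: parallel to jig_base x, at its x = -56, y = -67.5, z = 16 mm. Height standing 55 mm, flat 19 mm. A tip going straight down 38 mm outward of the pin slides along it and lays it flat
- corner_far_left (a point): point on top of the plate above the far left rest button, the place to press that corner; 56 mm from the plate's centre towards far, 60 mm towards left, 54 mm above the table at rest. Moves with the plate
- lever_far_left (a joint): shim lever of the far left corner, rad: -0.05 to 0.05 standing, tilted up at about 45 degrees; 0.78 pressed flat onto its stop. Flat, its eccentric packs the rest button up by 3.6 mm. Stiff: 3 to 8 N downward on the paddle turns it; it stays where it is left
- paddle_far_left (a point): centre of the upper face of that lever's paddle (24 mm wide, 38 long, 6 thick), 52 mm from its hinge pin. The lever points leftward from the plate's left edge. Pin: parallel to jig_base x, at its x = +56, y = +67.5, z = 16 mm. Height standing 55 mm, flat 19 mm. A tip going straight down 38 mm outward of the pin slides along it and lays it flat
- corner_far_right (a point): point on top of the plate above the far right rest button, the place to press that corner; 56 mm from the plate's centre towards far, 60 mm towards right, 54 mm above the table at rest. Moves with the plate
- lever_far_right (a joint): shim lever of the far right corner, rad: -0.05 to 0.05 standing, tilted up at about 45 degrees; 0.78 pressed flat onto its stop. Flat, its eccentric packs the rest button up by 3.6 mm. Stiff: 3 to 8 N downward on the paddle turns it; it stays where it is left
- paddle_far_right (a point): centre of the upper face of that lever's paddle (24 mm wide, 38 long, 6 thick), 52 mm from its hinge pin. The lever points rightward from the plate's right edge. Pin: parallel to jig_base x, at its x = +56, y = -67.5, z = 16 mm. Height standing 55 mm, flat 19 mm. A tip going straight down 38 mm outward of the pin slides along it and lays it flat
- bar_end: loose sawn end of round steel bar standing up, 22 mm diameter, 30 mm high, on the table between the two left levers; origin at the centre of its underside. Leave it alone
- hex_nut: loose rusty hexagon nut, 36 x 31 x 16 mm, on the table between the two right levers; origin at the centre of its underside. Leave it alone
- steel_bolt: loose hexagon bolt standing on its head, 24 x 21 x 49 mm, on the table left of the frame; origin at the centre of its underside. Leave it alone
There are look-alikes about, which are no part of the job. What is shaped like the jig_plate but yellow is not meant.

How it is judged:
By the outcome, as a careful person would: the job done as asked, in the order asked, and still so for the second after the job is handed in, with the robot touching nothing.
It also fails if it takes over 58 s, if anything falls off the work surface, if the arm or the gripper's body presses on something with over 40 N, if the wrist force passes 120 N, or if a joint passes its speed limit or range.

## Working session

There is one attempt and no reset: what is moved stays moved. The work goes in short steps, Python scripts to look and compute and a tool call to move; the robot and the scene stay as the last step left them, time stands still between calls to the robot, and variables do not carry over. Pictures are saved under pics/ and viewed, at most 10 in all, crops included, and the job is handed in when it is done.

Besides the shell and the picture viewer there is one more tool, called after ">>>" as name([rows], argument=value, ...), one row to a line, values as JSON. send_rows: Moves the arm, as the interface text tells. Its arguments: {"type":"object","properties":{"plan":{"type":"array","items":{"type":"array","items":{"type":"number"}}}},"required":["plan"]}

```bash
ls; mkdir -p pics; python3 - <<'E'
from rig import *
import cv2,numpy as np
s=read_state();print({k:np.round(v,3).tolist() for k,v in s.items()},finger_overhang)
for n in ("top","side"):
    p,d=capture(n);cv2.imwrite(f"pics/{n}0.png",p);np.save(f"{n}0.npy",d)
    c=calibration(n);print(n,{k:np.round(v,4).tolist() for k,v in c.items()})
E
```

```text
pics
{'time_s': 0.0, 'joint_positions': [63.8, 30.278, 82.156, -0.001, 67.69, -10.228], 'qvel': [-0.027, -0.016, 0.09, 0.004, -0.022, 0.006], 'tau': [-0.0, -44.005, -17.659, 0.063, 0.058, -0.0], 'position': [0.172, 0.6, 0.214], 'tcp_rot': [[-0.961, 0.275, -0.001], [0.275, 0.961, -0.002], [0.0, -0.002, -1.0]], 'force': [-0.493, 0.03, 0.265], 'moment': [0.017, 0.017, 0.055], 'grasp_force': 0.0, 'opening': 0.996} 0.014
top {'fx': 516.1527, 'fy': 516.1527, 'cx': 313.9618, 'cy': 195.9724, 'xyz': [0.1849, -0.1157, 1.2453], 'rotation': [[0.0027, -0.9818, 0.1899], [-0.9998, -0.0061, -0.0173], [0.0182, -0.1899, -0.9816]]}
side {'fx': 498.0508, 'fy': 498.0508, 'cx': 322.1037, 'cy': 200.287, 'xyz': [0.3231, 0.7225, 0.4851], 'rotation': [[-0.9912, -0.0749, 0.1094], [-0.1311, 0.4278, -0.8943], [0.0202, -0.9008, -0.4338]]}
```

View pics/top0.png

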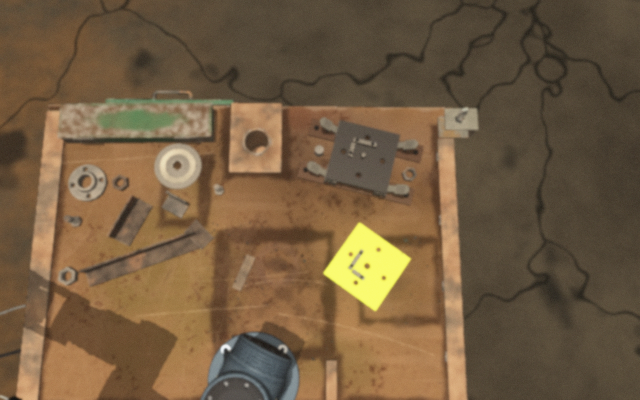

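View pics/side0.png

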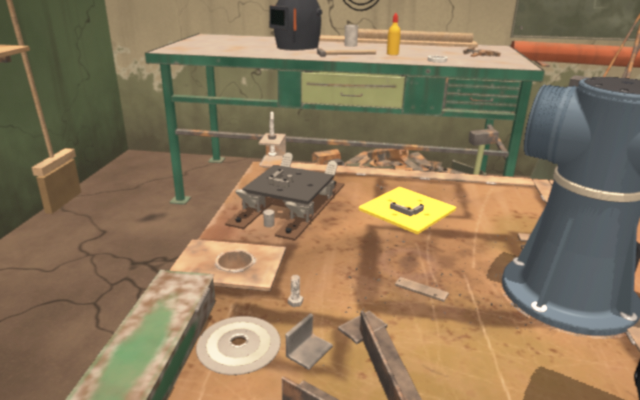

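The top view shows two plate-shaped things: the dark grey one on an H-frame with four levers at about (362,157), and a bright yellow flat one at about (367,266). The dark one is meant, since it has the frame and levers and yellow is excluded. I'll measure it and confirm in a crop.

```bash
cat > h.py <<'E'
import cv2,numpy as np
from rig import *
def ray(n,uv,z,c=None):
    c=c or calibration(n);uv=np.atleast_2d(uv).astype(float)
    d=np.c_[(uv[:,0]-c["cx"])/c["fx"],(uv[:,1]-c["cy"])/c["fy"],np.ones(len(uv))]@np.array(c["rotation"]).T
    o=np.array(c["xyz"]);return o+d*((z-o[2])/d[:,2])[:,None]
def proj(n,P,c=None):
    c=c or calibration(n);q=(np.atleast_2d(P)-c["xyz"])@np.array(c["rotation"])
    return np.c_[q[:,0]/q[:,2]*c["fx"]+c["cx"],q[:,1]/q[:,2]*c["fy"]+c["cy"]]
E
python3 - <<'E'
from h import *
p=cv2.imread("pics/top0.png");D=np.load("top0.npy");c=calibration("top")
v,u=np.mgrid[110:210,290:440];z=D[110:210,290:440]
P=np.stack([(u-c["cx"])/c["fx"]*z,(v-c["cy"])/c["fy"]*z,z],-1)@np.array(c["rotation"]).T+c["xyz"]
m=((abs(P[...,2]-.054)<.008)&(p[110:210,290:440].max(-1)<85)).astype(np.uint8)
m2=(p[110:210,290:440].max(-1)<75).astype(np.uint8)
for k in (m,m2):
    k=cv2.morphologyEx(cv2.morphologyEx(k,cv2.MORPH_CLOSE,np.ones((9,9))),cv2.MORPH_OPEN,np.ones((15,15)))
    ct=max(cv2.findContours(k,0,2)[0],key=cv2.contourArea)[:,0]+[290,110]
    W=ray("top",ct,.054)[:,:2].astype(np.float32)
    r=cv2.minAreaRect(W*1000);print(r,ct.min(0),ct.max(0))
print("plate z median",np.median(P[...,2][m>0]))
img=cv2.resize(p[105:215,285:445],None,fx=5,fy=5,interpolation=cv2.INTER_CUBIC)
(x,y),(w,h),a=r;
for q in cv2.boxPoints(r):
    uv=proj("top",[[q[0]/1000,q[1]/1000,.054]])[0];cv2.circle(img,tuple(int(t) for t in (uv-[285,105]+.5)*5),4,(0,0,255),1)
cv2.imwrite("pics/crop1.png",img)
E
```

```text
Traceback (most recent call last):
ValueError: max() iterable argument is empty
```

```bash
python3 - <<'E'
from h import *
p=cv2.imread("pics/top0.png");D=np.load("top0.npy");c=calibration("top")
print(p[140:180:8,340:390:8].max(-1).tolist(), p[200:215:5,340:400:20].max(-1).tolist())
v,u=np.mgrid[110:210,290:440];z=D[110:210,290:440]
P=np.stack([(u-c["cx"])/c["fx"]*z,(v-c["cy"])/c["fy"]*z,z],-1)@np.array(c["rotation"]).T+c["xyz"]
print(np.round(P[30:75:8,50:100:8,2],3).tolist())
g=p[110:210,290:440].astype(int);sat=g.max(-1)-g.min(-1)
mh=((P[...,2]>.044)&(P[...,2]<.062)).astype(np.uint8)
md=((g.max(-1)<90)&(sat<22)).astype(np.uint8)
img=cv2.resize(p[105:215,285:445],None,fx=5,fy=5,interpolation=cv2.INTER_CUBIC)
for k,col in ((mh,(0,255,0)),(md,(0,0,255))):
    k=cv2.morphologyEx(cv2.morphologyEx(k,cv2.MORPH_CLOSE,np.ones((9,9))),cv2.MORPH_OPEN,np.ones((21,21)))
    cs=cv2.findContours(k,0,2)[0]
    if not cs: print("none");continue
    ct=max(cs,key=cv2.contourArea)[:,0]+[290,110]
    r=cv2.minAreaRect((ray("top",ct,.054)[:,:2]*1000).astype(np.float32));print(r)
    for q in cv2.boxPoints(r):
        uv=proj("top",[[q[0]/1000,q[1]/1000,.054]])[0];cv2.circle(img,tuple(int(t) for t in (uv-[285,105]+.5)*5),5,col,1)
cv2.imwrite("pics/crop1.png",img)
E
```

```text
[[94, 90, 90, 130, 93, 90, 93], [89, 96, 94, 92, 84, 91, 91], [97, 90, 93, 119, 93, 93, 93], [96, 98, 98, 96, 98, 91, 96], [98, 99, 87, 95, 93, 94, 95]] [[108, 106, 131], [124, 120, 145], [131, 134, 143]]
[[0.057, 0.055, 0.072, 0.073, 0.056, 0.052, 0.055], [0.055, 0.056, 0.053, 0.055, 0.055, 0.059, 0.054], [0.055, 0.056, 0.056, 0.065, 0.055, 0.055, 0.056], [0.053, 0.057, 0.059, 0.055, 0.053, 0.056, 0.059], [0.053, 0.056, 0.054, 0.058, 0.059, 0.051, 0.059], [0.054, 0.056, 0.057, 0.056, 0.051, 0.055, 0.058]]
((514.5283813476562, -251.07196044921875), (153.3857879638672, 157.9142303466797), 82.18364715576172)
((539.8064575195312, -280.8590393066406), (82.16548156738281, 73.14178466796875), 89.24512481689453)
```

View pics/crop1.png

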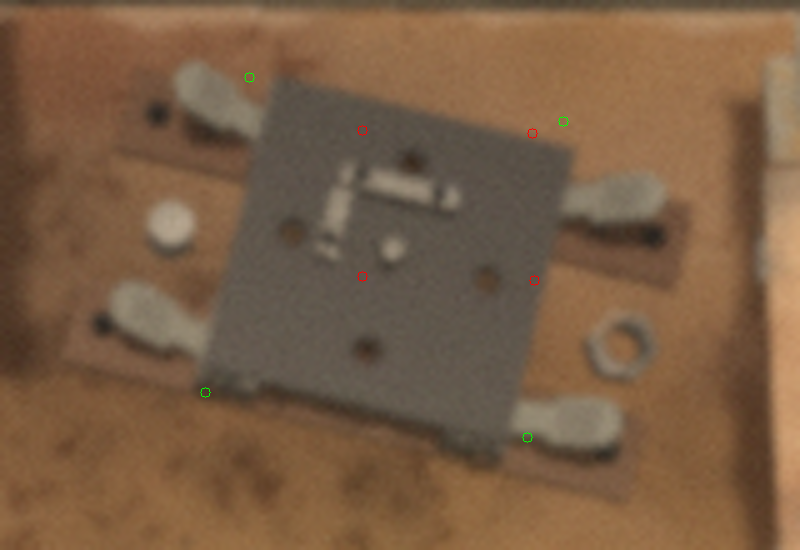

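The crop confirms the dark plate with its stop, dowel (crop 392,248) and four standing levers. Its corners are at crop (280,80), (575,150), (500,465) and (202,388). I'll refine the pose from the dowel and the fitted edges.

```bash
python3 - <<'E'
from h import *
f=lambda q:np.array(q)/5+[285,105]-.4
cr=ray("top",f([[280,80],[575,150],[500,458],[205,380]]),.054)[:,:2]
print("corners",cr.round(4).tolist(),"mean",cr.mean(0),"dowel",ray("top",f([392,246]),.068)[0])
s=[np.linalg.norm(cr[i]-cr[(i+1)%4]) for i in range(4)];print(s)
p=cv2.imread("pics/top0.png").astype(int);k=((p.max(-1)<112)&(p.max(-1)-p.min(-1)<28)).astype(np.uint8)
k[:105]=0;k[215:]=0;k[:,:285]=0;k[:,445:]=0
k=cv2.morphologyEx(cv2.morphologyEx(k,cv2.MORPH_CLOSE,np.ones((7,7))),cv2.MORPH_OPEN,np.ones((19,19)))
cs=cv2.findContours(k,0,1)[0]
ct=max(cs,key=cv2.contourArea)[:,0]; r=cv2.minAreaRect((ray("top",ct,.054)[:,:2]*1000).astype(np.float32));print(r)
e=(cr[0]-cr[3])+(cr[1]-cr[2]);l=(cr[0]-cr[1])+(cr[3]-cr[2]);print("yaw",np.degrees([np.arctan2(e[1],e[0]),np.arctan2(-l[0],l[1])]))
# side view check of dowel/holes
q=cv2.imread("pics/side0.png");cv2.imwrite("pics/side_crop.png",cv2.resize(q[145:245,220:350],None,fx=6,fy=6,interpolation=cv2.INTER_CUBIC))
yaw=np.arctan2(e[1],e[0]);C=ray("top",f([392,246]),.068)[0][:2];R=np.array([[np.cos(yaw),-np.sin(yaw)],[np.sin(yaw),np.cos(yaw)]])
print({n:(C+R@np.array(v)).round(4).tolist() for n,v in dict(NL=(-.056,.06),NR=(-.056,-.06),FL=(.056,.06),FR=(.056,-.06)).items()})
print(proj("side",[[*(C+R@np.array(v)),.054] for v in ((-.075,.075),(-.075,-.075),(.075,.075),(.075,-.075))]))
E
```

```text
corners [[0.6018, -0.2008], [0.5676, -0.3431], [0.4159, -0.3033], [0.4527, -0.1642]] mean [ 0.50948974 -0.25286688] dowel [ 0.5150361  -0.25225685  0.068     ]
[np.float64(0.14637545347296652), np.float64(0.15684525417110687), np.float64(0.14384424356072098), np.float64(0.15353453504178924)]
((510.97998046875, -251.2501220703125), (149.63047790527344, 153.7509765625), 79.96253967285156)
yaw [-14.25705964 -14.13404336]
{'NL': [0.4755, -0.1803], 'NR': [0.446, -0.2966], 'FL': [0.5841, -0.2079], 'FR': [0.5545, -0.3242]}
[[307.32609832 200.31757739]
 [333.7846986  173.84949319]
 [241.41292613 187.54759006]
 [273.8758547  163.56764372]]
```

View pics/side_crop.png

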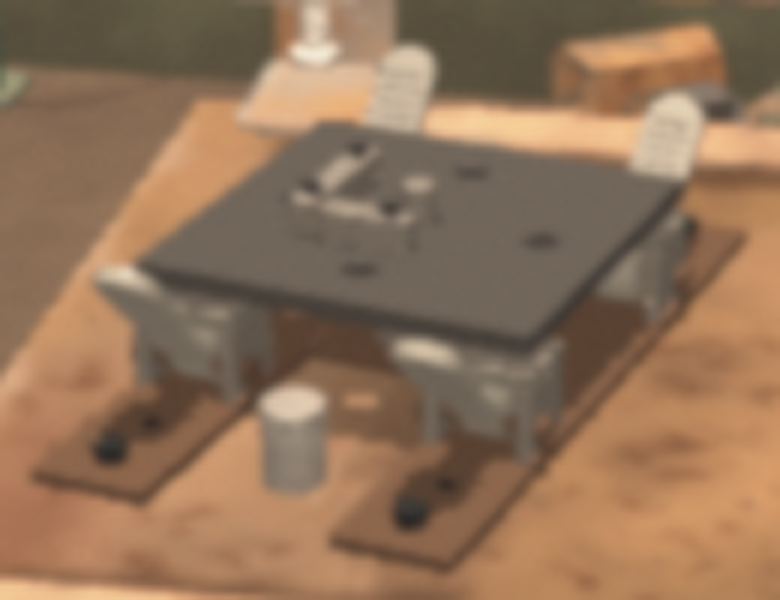

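Side crop: the plate corners come out at near-left (309,202), near-right (335,175), far-left (244,189) and far-right (273,165). That is within about 2 px of the prediction, so the centre is near (0.512, -0.252) with yaw about -14.2°. Next I close the fingers, turn the tool so its y axis lies along jig x, and travel over the plate.

>>> send_rows([
  [255, 0, 0, 0, 0.1184],
  [255, 0, 0, 0, 0.1184],
  [255, 0, 0, 0, 0.1184],
  [255, 0, 0, 0, 0.1184],
  [255, 0, 0, 0, 0.1184],
  [255, 0, 0, 0, 0.1184],
  [255, 0, 0, 0, 0.1184],
  [255, 0, 0, 0, 0.1184],
  [255, 0, 0, 0, 0.1184],
  [255, 0, 0, 0, 0.1184],
  [255, 0, 0, 0, 0.1184],
  [255, 0, 0, 0, 0.1184],
  [255, 0, 0, 0, 0.1184],
  [255, 0, 0.04, 0, 0],
  [255, 0, 0.04, 0, 0],
  [255, 0, 0.04, 0, 0],
  [255, 0, 0.04, 0, 0],
  [255, 0, 0.04, 0, 0],
  [255, 0, 0, 0, 0],
])

```text
time_s: 1.68
position: [0.3742, 0.5498, 0.2147]
tcp_rot: [[0.251, 0.968, 0.005], [0.968, -0.251, -0.0], [0.001, 0.005, -1.0]]
force: [0.4, 0.4, -0.6]
opening: 0.002
grasp_force: 0.0
```

>>> send_rows([
  [255, -0.0354, 0.0161, 0, 0],
  [255, -0.0354, 0.0161, 0, 0],
  [255, -0.0354, 0.0161, 0, 0],
  [255, -0.0354, 0.0161, 0, 0],
  [255, -0.0354, 0.0161, 0, 0],
  [255, -0.0354, 0.0161, 0, 0],
  [255, -0.0354, 0.0161, 0, 0],
  [255, -0.0354, 0.0161, 0, 0],
  [255, -0.0354, 0.0161, 0, 0],
  [255, -0.0354, 0.0161, 0, 0],
  [255, -0.0354, 0.0161, 0, 0],
  [255, -0.0354, 0.0161, 0, 0],
  [255, -0.0354, 0.0161, 0, 0],
  [255, -0.0354, 0.0161, 0, 0],
  [255, -0.0354, 0.0161, 0, 0],
  [255, -0.0354, 0.0161, 0, 0],
  [255, -0.0354, 0.0161, 0, 0],
  [255, -0.0354, 0.0161, 0, 0],
  [255, 0, 0, 0, 0],
  [255, 0, 0, 0, 0],
])

```text
time_s: 3.35
position: [0.4911, -0.1387, 0.2149]
tcp_rot: [[0.249, 0.969, -0.0], [0.969, -0.249, 0.0], [0.0, -0.0, -1.0]]
force: [-1.2, 0.6, -0.2]
opening: 0.004
grasp_force: 0.0
```

```bash
python3 - <<'E'
from h import *
s=read_state();print({k:np.round(s[k],4).tolist() for k in("time_s","joint_positions","position","tcp_rot","force","opening")})
c=calibration("wrist");p,d=capture("wrist");cv2.imwrite("pics/w1.png",p);np.save("w1.npy",d);np.save("w1c.npy",c,allow_pickle=True)
R=np.array(c["rotation"]);print({k:np.round(v,4).tolist() for k,v in c.items()})
E
```

```text
{'time_s': 3.35, 'joint_positions': [-28.3411, 21.4585, 98.3712, 0.0113, 60.1903, -13.9503], 'position': [0.4911, -0.1387, 0.2149], 'tcp_rot': [[0.2486, 0.9686, -0.0002], [0.9686, -0.2486, 0.0003], [0.0003, -0.0003, -1.0]], 'force': [-1.1671, 0.5895, -0.2497], 'opening': 0.0038}
{'fx': 329.8734, 'fy': 329.8734, 'cx': 321.9499, 'cy': 200.7499, 'xyz': [0.5108, -0.0611, 0.3851], 'rotation': [[0.9687, -0.2371, -0.073], [-0.2481, -0.9258, -0.2853], [0.0001, 0.2945, -0.9557]]}
```

View pics/w1.png

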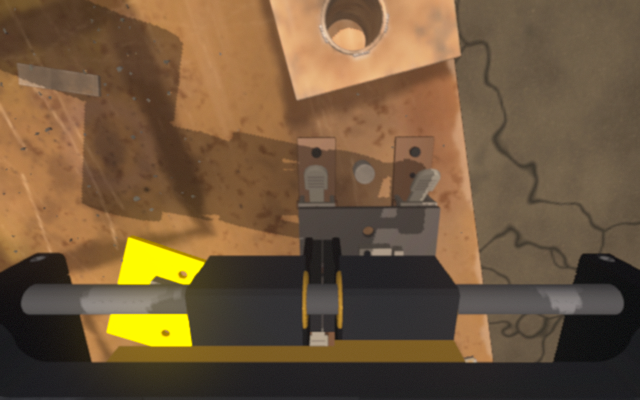

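The wrist view shows the plate's left edge at row 206 (columns 299–440), both left levers standing, and the bar_end at (364,173).

```bash
python3 - <<'E'
from h import *
c=np.load("w1c.npy",allow_pickle=True).item()
L=ray("wrist",[[299.5,206.5],[440,206.5]],.054,c)[:,:2];print(L,np.linalg.norm(L[1]-L[0]))
d=L[1]-L[0];y=np.degrees(np.arctan2(d[1],d[0]));u=d/np.linalg.norm(d);n=np.array([u[1],-u[0]]);print("yaw",y,"centre",L.mean(0)+n*.075)
S=ray("side",np.array([[535,345],[690,183],[142,265],[320,122]])/6+[220,145]-.4,.054)[:,:2];print("side centre",S.mean(0))
p=cv2.imread("pics/w1.png");g=cv2.cvtColor(p,6)
print(g[195:220,330].tolist(),g[230,290:310].tolist(),g[225,430:450].tolist())
D=np.load("top0.npy");print("post z",[ (calibration("top")["xyz"][2]-D[v,u]).round(3) for u,v in((460,122),(462,118),(450,130),(360,108))],ray("top",[[440,125],[445,108]],.1))
s=read_state();C=np.array([.5115,-.2515]);q=C+0
R=np.array(s["tcp_rot"])
for nm,v in dict(NL=(.06,-.056),FL=(.06,.056),FR=(-.06,.056),NR=(-.06,-.056)).items():
    # v in (left,far)
    a=np.radians(-14.3);J=np.array([np.cos(a),np.sin(a)]);l=np.array([-J[1],J[0]])
    t=C+v[0]*l+v[1]*J;dv=np.r_[t,0.0]-np.r_[np.array(s["position"])[:2],0];print(nm,t.round(4),"tool shift",(R.T@dv).round(4))
E
```

```text
[[ 0.46096332 -0.16023444]
 [ 0.60469869 -0.19704939]] 0.14837519177767974
yaw -14.366330502931563 centre [ 0.51422195 -0.2512966 ]
side centre [ 0.51207055 -0.24512651]
[73, 70, 69, 69, 69, 69, 69, 74, 94, 106, 103, 84, 59, 56, 67, 70, 71, 71, 70, 70, 71, 71, 72, 72, 70] [83, 82, 84, 82, 83, 83, 84, 82, 80, 75, 70, 71, 72, 70, 69, 72, 71, 71, 70, 72] [98, 96, 98, 96, 97, 97, 97, 101, 113, 129, 138, 136, 138, 137, 135, 135, 135, 136, 137, 135]
post z [np.float64(0.007), np.float64(0.012), np.float64(-0.058), np.float64(-0.072)] [[ 0.57700359 -0.42960161  0.1       ]
 [ 0.61890652 -0.44323686  0.1       ]]
NL [ 0.4721 -0.1795] tool shift [-0.0458 -0.0072 -0.    ]
FL [ 0.5806 -0.2072] tool shift [-0.0459  0.1048 -0.0002]
FR [ 0.5509 -0.3235] tool shift [-0.1659  0.1048 -0.0003]
NR [ 0.4424 -0.2958] tool shift [-1.658e-01 -7.200e-03 -1.000e-04]
```

Centre is about (0.513, -0.251), yaw -14.4°, so the tool axes already line up with the jig. Moving to the near-left corner and down close to the plate.

>>> send_rows([
  [255, -0.0225, -0.003, 0, 0],
  [255, -0.0225, -0.003, 0.03, 0],
  [255, 0, 0, 0.035, 0],
  [255, 0, 0, 0.035, 0],
  [255, 0, 0, 0.03, 0],
  [255, 0, 0, 0.01, 0],
  [255, 0, 0, 0, 0],
  [255, 0, 0, 0, 0],
])

```text
time_s: 4.07
position: [0.4743, -0.1778, 0.0756]
tcp_rot: [[0.243, 0.97, -0.001], [0.97, -0.243, 0.0], [0.0, -0.001, -1.0]]
force: [0.7, 0.9, 0.1]
opening: 0.007
grasp_force: 0.0
```

>>> send_rows([
  [255, 0, 0, 0.002, 0],
  [255, 0, 0, 0.002, 0],
  [255, 0, 0, 0.002, 0],
  [255, 0, 0, 0, 0],
])

```text
time_s: 4.4
position: [0.4746, -0.1792, 0.07]
tcp_rot: [[0.245, 0.97, 0.001], [0.97, -0.245, -0.001], [-0.001, 0.002, -1.0]]
force: [-0.4, 0.8, -0.6]
opening: 0.007
grasp_force: 0.0
```

>>> send_rows([
  [255, 0, 0, 0.001, 0],
  [255, 0, 0, 0.001, 0],
  [255, 0, 0, 0, 0],
])

```text
time_s: 4.65
position: [0.4741, -0.179, 0.0673]
tcp_rot: [[0.245, 0.97, 0.0], [0.97, -0.245, -0.0], [-0.0, 0.0, -1.0]]
force: [-0.4, 0.8, -0.0]
opening: 0.004
grasp_force: 0.0
```

>>> send_rows([
  [255, 0, 0, 0.001, 0],
  [255, 0, 0, 0, 0],
])

```text
time_s: 4.82
position: [0.4741, -0.179, 0.0661]
tcp_rot: [[0.245, 0.97, -0.0], [0.97, -0.245, 0.0], [0.0, -0.0, -1.0]]
force: [0.4, -0.9, 0.3]
opening: 0.005
grasp_force: 0.0
```

>>> send_rows([
  [255, 0, 0, 0.001, 0],
  [255, 0, 0, 0, 0],
])

```text
time_s: 4.98
position: [0.474, -0.179, 0.0651]
tcp_rot: [[0.245, 0.97, -0.0], [0.97, -0.245, 0.0], [0.0, -0.0, -1.0]]
force: [0.0, -0.1, -0.1]
opening: 0.006
grasp_force: 0.0
```

>>> send_rows([
  [255, 0, 0, 0.001, 0],
  [255, 0, 0, 0, 0],
])

```text
time_s: 5.15
position: [0.474, -0.1789, 0.0641]
tcp_rot: [[0.245, 0.97, -0.0], [0.97, -0.245, 0.0], [0.0, -0.0, -1.0]]
force: [0.5, -0.3, 0.8]
opening: -0.0
grasp_force: 0.0
```

>>> send_rows([
  [255, 0, 0, 0.001, 0],
  [255, 0, 0, 0, 0],
])

```text
time_s: 5.32
position: [0.4741, -0.179, 0.0631]
tcp_rot: [[0.245, 0.97, -0.0], [0.97, -0.245, 0.0], [0.0, -0.0, -1.0]]
force: [-0.4, 1.0, -0.3]
opening: 0.006
grasp_force: 0.0
```

>>> send_rows([
  [255, 0, 0, 0.001, 0],
  [255, 0, 0, 0, 0],
])

```text
time_s: 5.48
position: [0.4741, -0.1789, 0.0621]
tcp_rot: [[0.245, 0.97, -0.0], [0.97, -0.245, 0.0], [0.0, -0.0, -1.0]]
force: [0.2, -0.6, 0.5]
opening: 0.009
grasp_force: 0.0
```

```bash
python3 - <<'E'
from h import *
s=read_state();print(finger_overhang,np.round(s["force"],2),np.round(s["tau"],2))
p,d=capture("side");c=cv2.resize(p[115:235,215:375],None,fx=5,fy=5,interpolation=cv2.INTER_CUBIC)
cv2.imwrite("pics/s2.png",c)
E
```

```text
0.014 [ 0.15 -0.65  0.5 ] [-1.00e-02 -3.88e+01 -8.50e+00  4.00e-02  4.00e-02  0.00e+00]
```

View pics/s2.png

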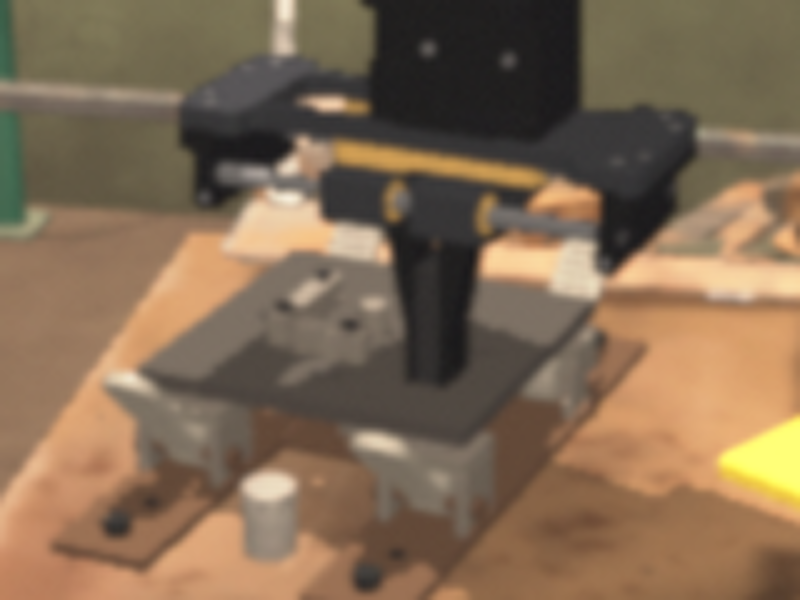

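```bash
python3 - <<'E'
from h import *
for z in(.046,.05,.054,.058): print(z,((proj("side",[[.474,-.179,z],[.472,-.178,z]])-[215,115]+.4)*5).round(0).tolist())
E
```

```text
0.046 [[438.0, 425.0], [443.0, 426.0]]
0.05 [[438.0, 416.0], [443.0, 418.0]]
0.054 [[438.0, 407.0], [443.0, 409.0]]
0.058 [[438.0, 398.0], [443.0, 400.0]]
```

>>> send_rows([
  [255, 0, 0, 0.001, 0],
  [255, 0, 0, 0, 0],
])

```text
time_s: 5.7
position: [0.4741, -0.179, 0.0611]
tcp_rot: [[0.245, 0.97, -0.0], [0.97, -0.245, 0.0], [0.0, -0.0, -1.0]]
force: [0.6, 0.9, -0.3]
opening: 0.004
grasp_force: 0.0
```

>>> send_rows([
  [255, 0, 0, 0.001, 0],
  [255, 0, 0, 0, 0],
])

```text
time_s: 5.87
position: [0.4741, -0.1789, 0.0601]
tcp_rot: [[0.245, 0.97, -0.0], [0.97, -0.245, 0.0], [0.0, -0.0, -1.0]]
force: [0.5, 0.5, -0.3]
opening: 0.006
grasp_force: 0.0
```

The crop shows the closed fingertip ending at about row 382. The plate point at that spot projects to row 407, so the tip is still several mm above the plate. Continuing down in small steps.

>>> send_rows([
  [255, 0, 0, 0.001, 0],
  [255, 0, 0, 0.001, 0],
  [255, 0, 0, 0, 0],
])

```text
time_s: 6.12
position: [0.474, -0.1789, 0.0581]
tcp_rot: [[0.245, 0.97, -0.0], [0.97, -0.245, 0.0], [0.0, -0.0, -1.0]]
force: [0.0, 0.2, 0.5]
opening: 0.003
grasp_force: 0.0
```

>>> send_rows([
  [255, 0, 0, 0.001, 0],
  [255, 0, 0, 0, 0],
])

```text
time_s: 6.28
position: [0.4741, -0.179, 0.0571]
tcp_rot: [[0.245, 0.97, -0.0], [0.97, -0.245, 0.0], [0.0, -0.0, -1.0]]
force: [0.0, -0.4, -0.1]
opening: 0.01
grasp_force: 0.0
```

>>> send_rows([
  [255, 0, 0, 0.001, 0],
  [255, 0, 0, 0, 0],
])

```text
time_s: 6.45
position: [0.4741, -0.179, 0.0561]
tcp_rot: [[0.245, 0.97, -0.0], [0.97, -0.245, 0.0], [0.0, -0.0, -1.0]]
force: [-0.5, 0.0, -0.3]
opening: 0.002
grasp_force: 0.0
```

>>> send_rows([
  [255, 0, 0, 0.001, 0],
  [255, 0, 0, 0, 0],
])

```text
time_s: 6.62
position: [0.4741, -0.1789, 0.0551]
tcp_rot: [[0.245, 0.97, -0.0], [0.97, -0.245, 0.0], [0.0, -0.0, -1.0]]
force: [-0.1, 1.3, 0.6]
opening: 0.005
grasp_force: 0.0
```

>>> send_rows([
  [255, 0, 0, 0.001, 0],
  [255, 0, 0, 0, 0],
])

```text
time_s: 6.78
position: [0.4741, -0.1789, 0.0541]
tcp_rot: [[0.245, 0.97, -0.0], [0.97, -0.245, 0.0], [0.0, -0.0, -1.0]]
force: [0.9, -0.6, 0.4]
opening: 0.005
grasp_force: 0.0
```

>>> send_rows([
  [255, 0, 0, 0.001, 0],
  [255, 0, 0, 0, 0],
])

```text
time_s: 6.95
position: [0.4741, -0.179, 0.0531]
tcp_rot: [[0.245, 0.97, -0.0], [0.97, -0.245, 0.0], [0.0, -0.0, -1.0]]
force: [-0.2, 1.0, -0.7]
opening: 0.003
grasp_force: 0.0
```

```bash
python3 - <<'E'
from h import *
p,d=capture("side");c=cv2.resize(p[145:235,245:365],None,fx=6,fy=6,interpolation=cv2.INTER_CUBIC)
for z in (.054,):
  for a in (0,):
    u=(proj("side",[[.474,-.179,z]])[0]-[245,145]+.4)*6;cv2.drawMarker(c,tuple(int(t) for t in u),(0,0,255),0,10,1)
cv2.imwrite("pics/s3.png",c)
E
```

```text
(no output)
```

View pics/s3.png

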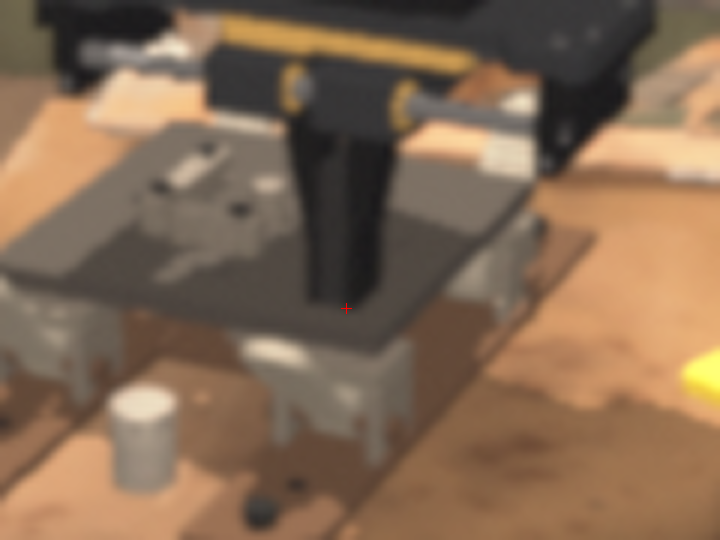

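The tip's lower edge (345,303) is now just above the plate point (346,308), with a few mm left.

>>> send_rows([
  [255, 0, 0, 0.001, 0],
  [255, 0, 0, 0, 0],
])

```text
time_s: 7.17
position: [0.4741, -0.179, 0.0522]
tcp_rot: [[0.245, 0.97, -0.0], [0.97, -0.245, 0.0], [0.0, -0.0, -1.0]]
force: [-0.8, 0.3, 0.4]
opening: 0.006
grasp_force: 0.0
```

>>> send_rows([
  [255, 0, 0, 0.001, 0],
  [255, 0, 0, 0, 0],
])

```text
time_s: 7.33
position: [0.474, -0.1789, 0.0511]
tcp_rot: [[0.245, 0.97, -0.0], [0.97, -0.245, 0.0], [0.0, -0.0, -1.0]]
force: [-0.2, -0.0, -0.9]
opening: 0.002
grasp_force: 0.0
```

>>> send_rows([
  [255, 0, 0, 0.001, 0],
  [255, 0, 0, 0, 0],
])

```text
time_s: 7.5
position: [0.4741, -0.179, 0.0501]
tcp_rot: [[0.245, 0.97, -0.0], [0.97, -0.245, 0.0], [0.0, -0.0, -1.0]]
force: [0.4, 0.1, -0.0]
opening: 0.005
grasp_force: 0.0
```

>>> send_rows([
  [255, 0, 0, 0.001, 0],
  [255, 0, 0, 0, 0],
])

```text
time_s: 7.67
position: [0.4741, -0.179, 0.0491]
tcp_rot: [[0.245, 0.97, -0.0], [0.97, -0.245, 0.0], [0.0, -0.0, -1.0]]
force: [-0.4, -0.1, 0.3]
opening: 0.004
grasp_force: 0.0
```

>>> send_rows([
  [255, 0, 0, 0.001, 0],
  [255, 0, 0, 0, 0],
])

```text
time_s: 7.83
position: [0.4741, -0.1789, 0.0481]
tcp_rot: [[0.245, 0.97, -0.0], [0.97, -0.245, 0.0], [0.0, -0.0, -1.0]]
force: [-0.2, -0.1, 0.6]
opening: 0.006
grasp_force: 0.0
```

>>> send_rows([
  [255, 0, 0, 0.001, 0],
  [255, 0, 0, 0, 0],
])

```text
time_s: 8.0
position: [0.4741, -0.179, 0.0471]
tcp_rot: [[0.245, 0.97, -0.0], [0.97, -0.245, -0.0], [-0.0, -0.0, -1.0]]
force: [1.3, 0.4, 0.1]
opening: 0.007
grasp_force: 0.0
```

>>> send_rows([
  [255, 0, 0, 0.001, 0],
  [255, 0, 0, 0, 0],
])

```text
time_s: 8.17
position: [0.4741, -0.179, 0.0463]
tcp_rot: [[0.245, 0.97, 0.0], [0.97, -0.245, 0.0], [0.0, -0.0, -1.0]]
force: [-0.2, 0.3, 2.2]
opening: 0.008
grasp_force: 0.9
```

>>> send_rows([
  [255, 0, 0, 0.001, 0],
  [255, 0, 0, 0, 0],
])

```text
time_s: 8.33
position: [0.474, -0.1789, 0.0452]
tcp_rot: [[0.245, 0.97, -0.0], [0.97, -0.245, 0.0], [0.0, -0.0, -1.0]]
force: [-0.1, 0.9, 1.5]
opening: 0.005
grasp_force: 1.0
```

Contact at about z = 0.0466, roughly 2 N.

>>> send_rows([
  [255, 0, 0, 0.001, 0],
  [255, 0, 0, 0, 0],
])

```text
time_s: 8.5
position: [0.474, -0.1788, 0.0442]
tcp_rot: [[0.245, 0.97, -0.0], [0.97, -0.245, 0.0], [0.0, -0.0, -1.0]]
force: [0.1, 0.7, 2.8]
opening: 0.004
grasp_force: 1.6
```

>>> send_rows([
  [255, 0, 0, 0.001, 0],
  [255, 0, 0, 0, 0],
])

```text
time_s: 8.67
position: [0.474, -0.1788, 0.0439]
tcp_rot: [[0.245, 0.97, -0.0], [0.97, -0.245, 0.0], [0.0, -0.0, -1.0]]
force: [-2.0, 1.6, 9.2]
opening: 0.006
grasp_force: 4.5
```

>>> send_rows([
  [255, 0, 0, 0.001, 0],
  [255, 0, 0, 0, 0],
])

```text
time_s: 8.83
position: [0.474, -0.1788, 0.0437]
tcp_rot: [[0.244, 0.97, 0.0], [0.97, -0.244, -0.0], [-0.0, 0.0, -1.0]]
force: [-3.0, 1.9, 15.1]
opening: 0.005
grasp_force: 7.8
```

The near-left corner travelled about 3 mm at 2–3 N and then went hard (15 N), so it is the one that gives. I lift off and move outward over its lever, 38 mm from the pin.

>>> send_rows([
  [255, 0, 0, -0.004, 0],
  [255, 0, 0, -0.01, 0],
  [255, 0, 0, -0.03, 0],
  [255, 0, 0, 0, 0],
  [255, 0.02, 0, 0, 0],
  [255, 0.0255, 0, 0, 0],
  [255, 0, 0, 0, 0],
  [255, 0, 0, 0.01, 0],
  [255, 0, 0, 0, 0],
])

```text
time_s: 9.58
position: [0.4847, -0.1348, 0.0749]
tcp_rot: [[0.244, 0.97, -0.002], [0.97, -0.244, 0.0], [0.0, -0.002, -1.0]]
force: [-0.1, -0.2, -0.1]
opening: -0.0
grasp_force: 0.0
```

>>> send_rows([
  [255, 0, 0, 0.003, 0],
  [255, 0, 0, 0.003, 0],
  [255, 0, 0, 0.003, 0],
  [255, 0, 0, 0.003, 0],
  [255, 0, 0, 0, 0],
])

```text
time_s: 10.0
position: [0.4848, -0.1351, 0.0635]
tcp_rot: [[0.245, 0.969, -0.001], [0.969, -0.245, 0.001], [0.0, -0.001, -1.0]]
force: [-0.1, 0.7, 1.3]
opening: 0.006
grasp_force: 0.0
```

>>> send_rows([
  [255, 0, 0, 0.003, 0],
  [255, 0, 0, 0.003, 0],
  [255, 0, 0, 0.003, 0],
  [255, 0, 0, 0, 0],
])

```text
time_s: 10.33
position: [0.4855, -0.1351, 0.055]
tcp_rot: [[0.245, 0.97, 0.0], [0.97, -0.245, -0.0], [-0.0, 0.001, -1.0]]
force: [0.4, -0.6, 1.0]
opening: 0.004
grasp_force: 0.6
```

>>> send_rows([
  [255, 0, 0, 0.003, 0],
  [255, 0, 0, 0.003, 0],
  [255, 0, 0, 0.003, 0],
  [255, 0, 0, 0, 0],
])

```text
time_s: 10.67
position: [0.4854, -0.1349, 0.0459]
tcp_rot: [[0.245, 0.97, 0.0], [0.97, -0.245, -0.0], [0.0, 0.0, -1.0]]
force: [0.9, -0.5, 0.9]
opening: 0.0
grasp_force: 0.6
```

>>> send_rows([
  [255, 0, 0, 0.003, 0],
  [255, 0, 0, 0.003, 0],
  [255, 0, 0, 0.003, 0],
  [255, 0, 0, 0, 0],
])

```text
time_s: 11.0
position: [0.4852, -0.1348, 0.0367]
tcp_rot: [[0.245, 0.97, -0.0], [0.97, -0.245, 0.0], [0.0, -0.0, -1.0]]
force: [0.2, 0.7, 1.9]
opening: 0.008
grasp_force: 0.7
```

>>> send_rows([
  [255, 0, 0, 0.003, 0],
  [255, 0, 0, 0.003, 0],
  [255, 0, 0, 0.003, 0],
  [255, 0, 0, 0, 0],
])

```text
time_s: 11.33
position: [0.4851, -0.1347, 0.0276]
tcp_rot: [[0.245, 0.97, -0.001], [0.97, -0.245, 0.0], [0.0, -0.001, -1.0]]
force: [-0.2, 0.4, 1.9]
opening: 0.007
grasp_force: 0.5
```

>>> send_rows([
  [255, 0, 0, 0.003, 0],
  [255, 0, 0, 0.003, 0],
  [255, 0, 0, 0.003, 0],
  [255, 0, 0, 0, 0],
])

```text
time_s: 11.67
position: [0.4851, -0.1347, 0.0187]
tcp_rot: [[0.245, 0.97, -0.001], [0.97, -0.245, 0.0], [0.0, -0.001, -1.0]]
force: [0.6, 0.8, 1.6]
opening: 0.009
grasp_force: 0.5
```

>>> send_rows([
  [255, 0, 0, 0.002, 0],
  [255, 0, 0, 0.002, 0],
  [255, 0, 0, 0.002, 0],
  [255, 0, 0, 0, 0],
])

```text
time_s: 12.0
position: [0.4851, -0.1343, 0.0131]
tcp_rot: [[0.245, 0.97, -0.0], [0.97, -0.245, 0.001], [0.001, -0.0, -1.0]]
force: [0.6, 3.1, 2.5]
opening: 0.007
grasp_force: 1.3
```

>>> send_rows([
  [255, 0, 0, 0.001, 0],
  [255, 0, 0, 0.001, 0],
  [255, 0, 0, 0, 0],
])

```text
time_s: 12.25
position: [0.4852, -0.1344, 0.0119]
tcp_rot: [[0.245, 0.97, -0.0], [0.97, -0.245, 0.001], [0.0, -0.0, -1.0]]
force: [0.6, 4.4, 9.3]
opening: 0.003
grasp_force: 5.0
```

>>> send_rows([
  [255, 0, 0, 0.001, 0],
  [255, 0, 0, 0, 0],
])

```text
time_s: 12.42
position: [0.4852, -0.1343, 0.0118]
tcp_rot: [[0.245, 0.97, 0.0], [0.97, -0.245, 0.0], [0.0, 0.0, -1.0]]
force: [-0.7, 5.1, 17.8]
opening: 0.003
grasp_force: 8.8
```

It went hard at 0.0118, where I expected flat (0.0116). Lifting and looking.

>>> send_rows([
  [255, 0, 0, 0.0005, 0],
  [255, 0, 0, 0, 0],
  [255, 0, 0, -0.005, 0],
  [255, 0, 0, -0.02, 0],
  [255, 0, 0, -0.025, 0],
  [255, 0, 0, -0.025, 0],
  [255, 0, 0, 0, 0],
  [255, -0.02, 0, 0, 0],
  [255, -0.0255, 0, 0, 0],
  [255, 0, 0, 0, 0],
  [255, 0, 0, 0, 0],
])

```text
time_s: 13.33
position: [0.4736, -0.1801, 0.0841]
tcp_rot: [[0.247, 0.969, -0.001], [0.969, -0.247, 0.0], [-0.0, -0.001, -1.0]]
force: [-0.1, -0.1, 0.1]
opening: 0.006
grasp_force: 0.0
```

```bash
python3 - <<'E'
from h import *
p,d=capture("side");cv2.imwrite("pics/s4.png",cv2.resize(p[130:250,215:375],None,fx=5,fy=5,interpolation=cv2.INTER_CUBIC))
E
```

```text
(no output)
```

View pics/s4.png

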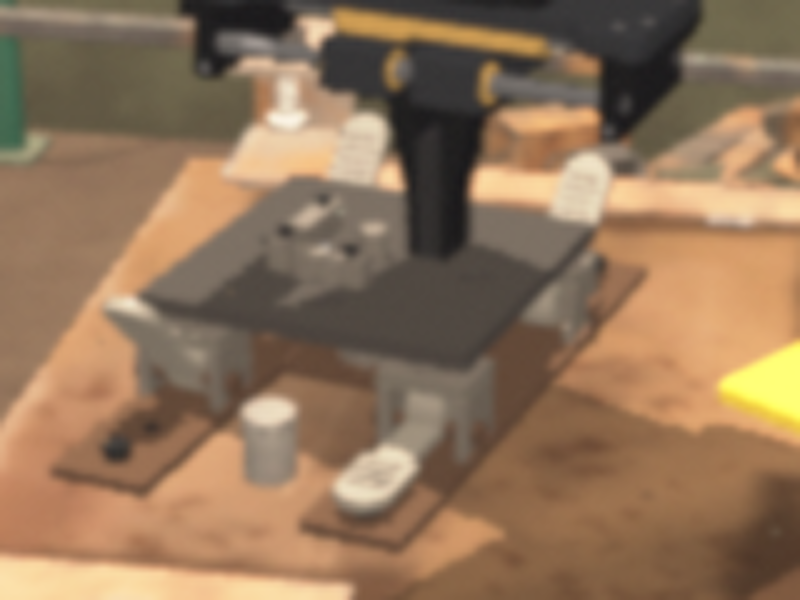

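The near-left lever lies flat (375,480), the other three stand and the bar_end (270,440) hasn't moved. Now the proof press on the same corner.

>>> send_rows([
  [255, 0, 0, 0.02, 0],
  [255, 0, 0, 0.01, 0],
  [255, 0, 0, 0.003, 0],
  [255, 0, 0, 0.002, 0],
  [255, 0, 0, 0, 0],
  [255, 0, 0, 0, 0],
])

```text
time_s: 13.88
position: [0.4743, -0.1788, 0.0499]
tcp_rot: [[0.244, 0.97, 0.0], [0.97, -0.244, -0.0], [-0.0, 0.0, -1.0]]
force: [-0.2, -0.4, 0.4]
opening: 0.009
grasp_force: 0.0
```

>>> send_rows([
  [255, 0, 0, 0.001, 0],
  [255, 0, 0, 0.001, 0],
  [255, 0, 0, 0, 0],
])

```text
time_s: 14.13
position: [0.4743, -0.179, 0.048]
tcp_rot: [[0.245, 0.97, 0.0], [0.97, -0.245, -0.0], [-0.0, 0.0, -1.0]]
force: [-0.6, -0.5, 0.3]
opening: 0.005
grasp_force: 0.0
```

>>> send_rows([
  [255, 0, 0, 0.001, 0],
  [255, 0, 0, 0, 0],
])

```text
time_s: 14.3
position: [0.4743, -0.1791, 0.0471]
tcp_rot: [[0.245, 0.97, 0.001], [0.97, -0.245, -0.0], [-0.0, 0.001, -1.0]]
force: [0.1, 0.7, 2.2]
opening: 0.005
grasp_force: 1.1
```

>>> send_rows([
  [255, 0, 0, 0.001, 0],
  [255, 0, 0, 0, 0],
])

```text
time_s: 14.47
position: [0.4743, -0.1792, 0.0469]
tcp_rot: [[0.245, 0.97, 0.001], [0.97, -0.245, -0.001], [-0.0, 0.001, -1.0]]
force: [-1.9, -0.1, 10.3]
opening: 0.007
grasp_force: 4.8
```

It is firm straight away, so I press a bit harder, hold, and withdraw upward.

>>> send_rows([
  [255, 0, 0, 0.001, 0],
  [255, 0, 0, 0, 0],
  [255, 0, 0, 0, 0],
  [255, 0, 0, 0, 0],
  [255, 0, 0, 0, 0],
])

```text
time_s: 14.88
position: [0.4743, -0.1792, 0.0467]
tcp_rot: [[0.245, 0.97, 0.001], [0.97, -0.245, -0.001], [-0.001, 0.001, -1.0]]
force: [-1.9, 1.6, 18.2]
opening: 0.008
grasp_force: 8.3
```

>>> send_rows([
  [255, 0, 0, -0.003, 0],
  [255, 0, 0, -0.01, 0],
  [255, 0, 0, -0.03, 0],
  [255, 0, 0, -0.04, 0],
  [255, 0, 0, -0.04, 0],
  [255, 0.04, 0, -0.01, 0],
  [255, 0.04, 0, 0, 0],
  [255, 0.04, 0, 0, 0],
  [255, 0.04, 0, 0, 0],
  [255, 0, 0, 0, 0],
  [255, 0, 0, 0, 0],
  [255, 0, 0, 0, 0],
])

```text
time_s: 15.88
position: [0.5131, -0.0239, 0.1779]
tcp_rot: [[0.244, 0.97, -0.0], [0.97, -0.244, -0.001], [-0.001, -0.0, -1.0]]
force: [-0.0, -0.4, 0.3]
opening: 0.006
grasp_force: 0.0
```

```bash
python3 - <<'E'
from h import *
p,d=capture("top");cv2.imwrite("pics/t5.png",cv2.resize(p[105:215,285:445],None,fx=5,fy=5,interpolation=cv2.INTER_CUBIC))
E
```

```text
(no output)
```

View pics/t5.png

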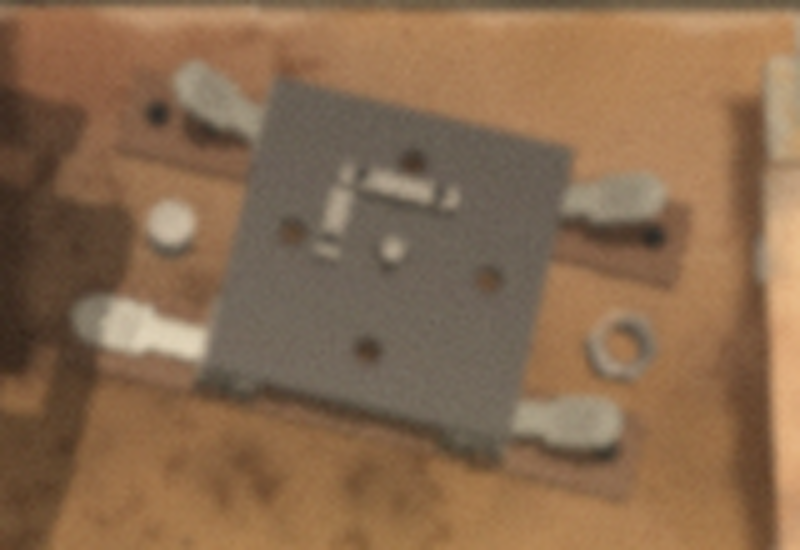

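The plate is unmoved, the near-left lever is flat (140,330), the other three stand, and the bar_end (171,225) and nut (622,345) are in place. Handing in.

```bash
python3 -c "from rig import *;print(hand_in())"
```

```text
the job is handed in; nothing more can be done
None
```

The near-left corner, the first one I pressed, was the one that gave (about 3 mm at 2–3 N); I pressed its lever flat, the same corner then held firm at 18 N, and the job is handed in with the other three levers still standing (the other three corners were not pressed).

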